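# Oblique-light exposure: hold the slide carrier flush on the tilted stage

## Task

Turn the lamp selector knob until its pointer clicks in at the green dot; then lift the slide carrier with the blue fin by that fin and set it square inside the white outline on the tilted stage plate, leaned over to lie flush on its slope. Press gently so that the sprung plate sinks about half of its 6 mm travel and finish while still holding the carrier there, without letting go. Leave the stage's tilt and everything else on the bench as they are.

Things in the scene. Friction and masses are not known exactly. Their poses are not given: they have to be found in the camera images.
- selector (a joint): Black bar knob (bar 44 x 12, 34 tall, on a 48 round skirt) with a white pointer line, upright on a white box 100 x 90 x 40 tall. 0 rad = fully anticlockwise, grows clockwise seen from above, to 1.8. Clicks at 0, 0.45, 0.90, 1.35 and 1.80, a dot at each: the big green dot is 1.35, the rest are small and white. About 0.06 N m moves it on; within 0.15 rad it springs to the click.
- selector_grip (a point): Point on the knob's vertical axis at the height to grip, 68 above the bench, 21 above the skirt and 13 below the top of the bar. Turns with the knob: its x axis runs along the bar towards the pointer end, z is up. The bar is 12 thick across y.
- carrier_grip (a point): In the upright blue fin of the black carrier with two glass slides, 28 above its underside. Carrier: plate 84 (x) x 80 (y) x 6 thick, fin in its middle (36 along x, 12 across y, from 6 to 46 above the underside), 0.13 kg; z is up the fin. Starts flat on the bench at one of two places (the grey one is at the other). May go on the stage either way round.
- carrier_base (a point): Centre of the carrier's flat underside, 28 below carrier_grip along its z, same axes.
- platen_face (a point): Centre of the top face of the dark steel stage plate, 116 (x) x 112 (y) x 8 thick, with a white outline 90 x 86 where the carrier goes. z is the face's outward normal, y is level, x runs straight up the slope. When level the face is 102 above the bench; the tilt axis is 30 below the face. This point moves with the plate.
- tilt (a joint): Slope of the stage plate, rad, 0 level; starts between 0.25 and 0.60 and is locked stiff by friction (gives way at about 5 N m). The slope rises away from the robot, so that the face leans towards the robot, give or take the turn of the stage about the vertical (up to 0.45).
- platen (a joint): How far the stage plate has been pressed in along its normal, m: 0 free (it sags about 0.2 mm by itself), 0.006 on its stop. Spring 1.8 N/mm: half travel (3 mm) takes about 5 N in all, the carrier's weight included, which alone sinks it about 1 mm.
- stage_pivot (a point): Point on the black cradle under the plate, 30 mm from the tilt axis; it moves only if the stage's tilt is forced.
- spare_grip (a point): Fin of the empty all-grey carrier of the same size: leave alone. Point 28 above its underside.
- oil_mid (a point): Amber oil bottle, 44 diameter, 85 tall: leave alone. Point 42 up.
- beaker_mid (a point): Glass beaker, 70 diameter, 85 tall: leave alone. Point 42 up.
- stain_mid (a point): Green glass jar with black cap, 50 diameter, 75 tall: leave alone. Point 37 up.
- objective_mid (a point): Steel microscope objective standing on the bench, 32 diameter, 49 tall: leave alone. Point 24 up.
There are look-alikes about, which are no part of the job. Leave any orange look-alike of the part that bears selector alone. Leave any purple look-alike of the part that bears platen_face alone.

How it is judged:
By the outcome, as a careful person would: the job done as asked, in the order asked, and still so for the second after the job is handed in, while the arm keeps its last pose, push and grip.
It also fails if it takes over 48 s, if anything falls off the work surface, if the arm or the gripper's body presses on something with over 40 N, if the wrist force passes 120 N, or if a joint passes its speed limit or range.

## Robot

A 7-joint arm with a two-finger parallel gripper is mounted at the origin on the work surface. World frame = base frame: x ahead of the robot, y to its left, z up, the work surface at z = 0. Lengths are in m, angles in rad, forces in N, time in s.
With the tool pointing down it reaches from about 0.425 to 0.925 m from the base axis. Payload 6.8 kg.
Tool frame: the origin (TCP) lies between the finger pads; the fingertips stand 25 mm ahead of it and the grasp point (between the pads) lies 6 mm ahead of it; z points along the fingers, y is the line along which they close (so a half turn about z gives the same grasp; the last joint's range is limited). The gripper opens to 88 mm and grips with 3 to 60 N. Pads are 20 mm wide; open, the fingers measure 115 mm over their backs; the gripper's body (75 mm by 178 mm) begins 61 mm behind the grasp point.
Start: joints at [1.188, 0.477, 0.022, 1.555, -0.011, 1.109, -0.083], TCP at [0.183, -0.65, 0.21] pointing down, gripper open.
Joint ranges: [-2.96, 2.96], [-0.34, 2.1], [-1.41, 1.46], [0.24, 2.44], [-1.37, 4.51], [0.17, 1.92], [-2.96, 2.96]. Speed limits (rad/s): [2.39, 2.39, 3.14, 3.14, 3.14, 3.14, 3.14].

## Interface

Orientations are given as a unit quaternion [x, y, z, w].
In Python, from plant import telemetry, read_camera, camera_params, ticket gives the robot as it stands. The module is installed in compiled form; this text tells all that it offers.
- The arm moves only by the tool arm_command, never from a script. Its argument "deltas" is a list of rows, each an object with "twist": the turn, a rotation vector about the tool's x, y, z in rad, a list of three; "translation": the shift along the tool's x, y, z in cm, a list of three; "claw": the opening, from 0 (shut) to 1 (fully open). In form: [{"twist": [rx, ry, rz], "translation": [tx, ty, tz], "claw": claw}, ...]. A call has 1 to 20 rows; each row is the pose to reach, as a shift and turn from the pose commanded when the call began, along the tool's axes at that moment; what a row does not reach only later rows make up. A row lasts 1/12 s, in which the tool goes at most 41.7 mm and 7.16 degrees, less where a joint would pass 70% of its speed; a pose out of reach is approached as far as the arm can. A call with a gripper value outside its range is refused whole. The fingers move at their own pace and stop on an object; "force" is the grip in N (left out, the last holds). Time passes only in rows, so rows that repeat a pose let the fingers close. It gives the time, the measured TCP pose, the force, the opening and the grip force at its end, in the units of the state.
- telemetry.observe(): the state, without advancing time (a new reading comes with each control period).
- read_camera(name): name is "side" or "top"; returns the picture (480x640x3 uint8, red, green, blue); there is no depth.
- camera_params(name): a dict with "fov_y" (degrees; the focal length in pixels is half the picture's height over the tangent of half this angle, whatever the lens; pixels are square), "cx", "cy" (the principal point, pixels), "k1" (the pictures are not rectified: a ray, as slopes to the right and down, at radius r is drawn at 1 + k1 r^2 times it, then the intrinsics apply), "origin" and "rotation" of the camera in the world. Camera axes: x right, y down, z forward; pixel columns grow to the right and rows downward; lengths in m; the calibration is good to about 2 mm. A picture is of the moment at which its call begins. camera_params takes no time and is no camera call.
- ticket.job_done(): hands the job in; it is judged then, once.
The state is a dict: "clock": time; "joint_positions": joint angles; "qvel": joint speeds; "effort": joint torques, N m; "eef_pos": TCP position; "tool_rot": TCP orientation; "force": force on the tool from outside, world axes, zero at the start; "ft_torque": the same for the moment, N m; "opening": opening from 0.0 (shut) to 1.0 (fully open); "finger_force": force on a finger pad.
Only numpy, scipy, OpenCV 4.12 (cv2) and the standard library are available. Lean on these libraries where they do the work, as an engineer would, in place of code of your own. Each camera call takes 0.05 s, during which the arm holds its last target. There are 200 camera calls.

## Working session

There is one attempt and no reset: what is moved stays moved. The work goes in short steps, Python scripts to look and compute and a tool call to move; the robot and the scene stay as the last step left them, time stands still between calls to the robot, and variables do not carry over. Pictures are saved under pics/ and viewed, at most 10 in all, crops included, and the job is handed in when it is done.

Besides the shell and the picture viewer there is one more tool, called by a JSON object that holds its "fn" and its "kwargs". arm_command: Moves the arm, as the interface text tells. Its arguments: {"type":"object","properties":{"deltas":{"type":"array"},"force":{"type":"number"}},"required":["deltas"]}

```bash
mkdir -p pics; python3 - <<'E'
from plant import telemetry, read_camera, camera_params
import cv2
s=telemetry.observe(); print(s)
for n in("top","side"):
    print(camera_params(n)); cv2.imwrite(f"pics/{n}0.png",read_camera(n)[:,:,::-1])
E
```

```text
{'clock': 0.0, 'joint_positions': array([ 1.18790865,  0.47778195,  0.0223368 ,  1.55640666, -0.01147916,
        1.10934325, -0.08313171]), 'qvel': array([ 1.37878395e-03, -2.71921423e-04,  4.04426315e-04,  2.25437962e-03,
        1.14816871e-03,  1.89776514e-03, -5.07777027e-05]), 'effort': array([ 4.22351304e-04, -5.82854247e+01,  1.53453514e+00, -2.72608835e+01,
       -5.43287827e-02,  1.68992579e-02,  1.58548842e-04]), 'eef_pos': array([ 0.18296772, -0.64908534,  0.20931281]), 'tool_rot': array([ 9.90575745e-01,  1.36963040e-01, -1.98477191e-04, -8.83476444e-04]), 'force': array([0.84082237, 0.02780751, 1.28926715]), 'ft_torque': array([-0.0099187 , -0.00023693,  0.01796007]), 'finger_force': 0.0, 'opening': 0.9980565436313741}
{'fov_y': 44.714546954766476, 'cx': 326.8160850238542, 'cy': 236.0921956942049, 'k1': -0.018929810540550384, 'origin': array([0.33782156, 0.01007635, 1.3257937 ]), 'rotation': array([ 0.71915606, -0.68669548,  0.07227603, -0.0777178 ])}
{'fov_y': 57.48862534053112, 'cx': 310.69607612323546, 'cy': 241.3871075996148, 'k1': -0.09314708465023604, 'origin': array([0.19075809, 0.63489277, 0.56113434]), 'rotation': array([-0.24733631,  0.84355582, -0.45523936,  0.1414053 ])}
```

View pics/top0.png

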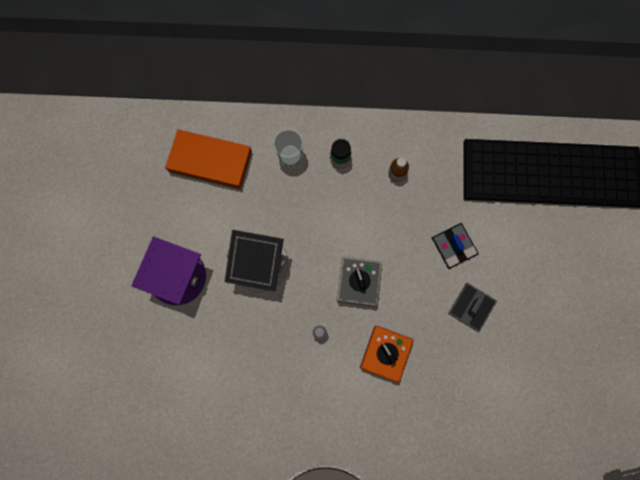

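View pics/side0.png

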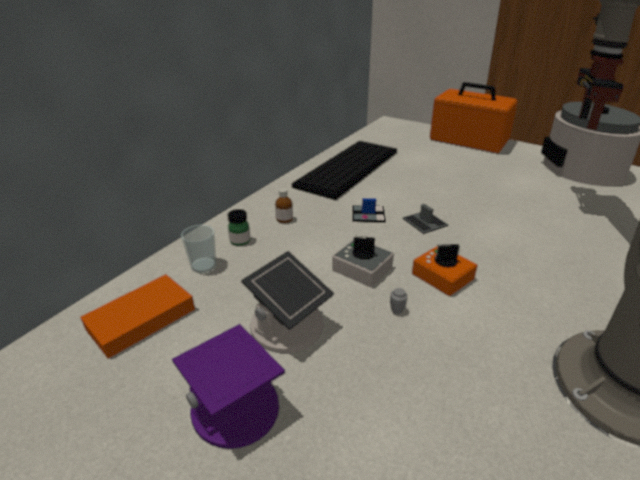

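```bash
cat > h.py <<'E'
import numpy as np, cv2
from scipy.spatial.transform import Rotation as R
from plant import telemetry, read_camera, camera_params
P={n:camera_params(n) for n in("top","side")}
def proj(n,X):
    p=P[n]; X=np.atleast_2d(X); c=R.from_quat(p["rotation"]).inv().apply(X-p["origin"])
    f=240/np.tan(np.radians(p["fov_y"])/2); s=c[:,:2]/c[:,2:]; s=s*(1+p["k1"]*(s**2).sum(1,keepdims=True))
    return s*f+[p["cx"],p["cy"]]
def tile(img,x0,y0,w,h,k):
    t=cv2.resize(img[y0:y0+h,x0:x0+w],None,fx=k,fy=k,interpolation=cv2.INTER_CUBIC)
    t=cv2.convertScaleAbs(t,alpha=1.5)
    for x in range(x0-x0%10+10,x0+w,10):
        cv2.line(t,(int((x-x0+.5)*k),0),(int((x-x0+.5)*k),6),(0,255,255),1); cv2.putText(t,str(x),(int((x-x0)*k)-8,17),0,.33,(0,255,255),1)
    for y in range(y0-y0%10+10,y0+h,10):
        cv2.line(t,(0,int((y-y0+.5)*k)),(6,int((y-y0+.5)*k)),(0,255,255),1); cv2.putText(t,str(y),(8,int((y-y0+.5)*k)+4),0,.33,(0,255,255),1)
    return t
E
python3 - <<'E'
from h import *
a=cv2.imread("pics/top0.png"); b=cv2.imread("pics/side0.png")
g=lambda i,l:np.vstack([np.hstack([tile(i,*q,80,60,5) for q in l[:2]]),np.hstack([tile(i,*q,80,60,5) for q in l[2:]])])
cv2.imwrite("pics/m1.png",g(a,[(216,230),(320,252),(416,215),(435,275)]))
t=np.vstack([np.hstack([tile(b,237,245,100,75,4),tile(b,324,227,80,60,5)]),np.hstack([tile(b,335,185,80,60,5),tile(b,237,290,100,75,4)])])
cv2.imwrite("pics/m2.png",t)
E
```

```text
(no output)
```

View pics/m1.png

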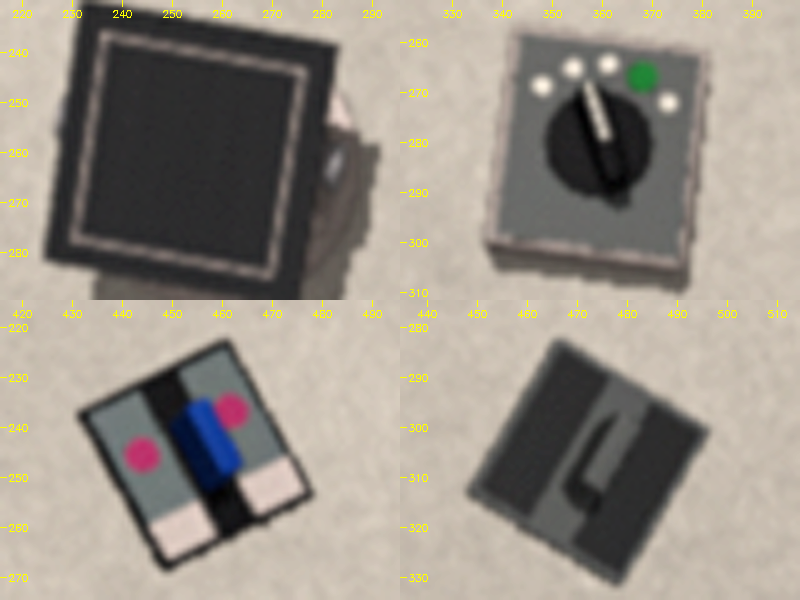

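View pics/m2.png

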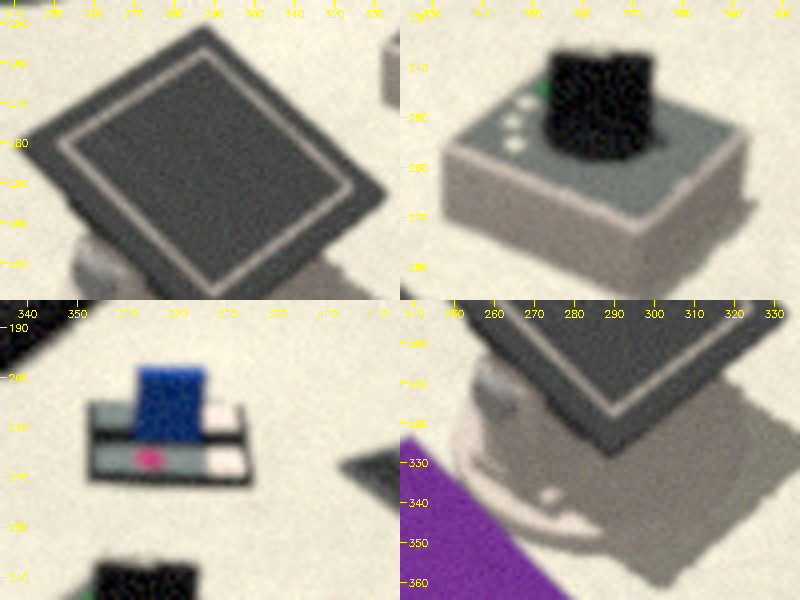

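```bash
cat > fit.py <<'E'
from h import *
from scipy.optimize import least_squares as LS
def z(a): return R.from_euler('z',a)
# stage: axis x,y, yaw, tilt
def face(p): 
    r=z(p[2])*R.from_euler('y',-p[3]); return np.array([p[0],p[1],.072])+r.apply([0,0,.0298]),r
U=np.array([[1,1],[1,-1],[-1,-1],[-1,1]])/2
O=np.c_[U*[.090,.086],0*U[:,:1]]; PL=np.c_[U*[.116,.112],0*U[:,:1]]
to=np.array([[235.3,235.5],[277.1,243.1],[270.1,285.5],[229.3,277.9]])
so=np.array([[250.75,280],[287.75,256.5],[324.75,291.25],[289.5,318.3]])
sp=np.array([[241,277.75],[288,250.75],[333.25,293]]); tp=np.array([[283.5,238.5],[224.1,281.9]])
def rs(p):
    c,r=face(p); o=c+r.apply(O); l=c+r.apply(PL)
    return np.r_[proj("top",o)-to,proj("side",o)-np.roll(so,K,0),proj("top",l[[1,3]])-tp].ravel()
for K in range(4):
    s=LS(rs,[.6,.2,0,.4]); print(K,s.cost,s.x)
    if K==0 or s.cost<best.cost: best=s;bk=K
K=bk; print(rs(best.x).reshape(-1,2).round(1).tolist()); c,r=face(best.x); print("face",c,r.as_quat())
# selector
bt=np.array([[342.7,258.5],[381.1,261.9],[376.7,304.1],[336.7,299.5]])
f=lambda p:(proj("top",np.array([p[0],p[1],.04])+z(p[2]).apply(np.c_[U*[.1,.09],0*U[:,:1]]))-bt).ravel()
s=LS(f,[.5,0,0]); print("box",s.x,s.cost)
ray=lambda px,h,n="top":LS(lambda q:(proj(n,[q[0],q[1],h])-px).ravel(),[.5,0]).x
A=ray([359.3,280.1],.047); print("skirt",A)
p1,p2,q=ray([356.9,267.9],.081),ray([360.7,279.1],.081),ray([363.9,291.5],.081)
print("bar tip",p1,"mid",p2,"end",q,"len",np.hypot(*(p1-q)),"mid",(p1+q)/2)
print("pointer ang",np.arctan2(*(p1-p2)[::-1]),np.arctan2(*(p1-q)[::-1]))
s1,s2=ray([353.7,236.5],.081,"side"),ray([374.5,236.9],.081,"side");print("side bar",s1,s2,(s1+s2)/2)
for d in [(348.2,268.7),(354.2,265.2),(361.3,264.4),(368,266.9),(373.2,272)]:
    w=ray(d,.04); print("dot",np.arctan2(*(w-s.x[:2])[::-1]),np.arctan2(*(w-A)[::-1]),w)
# carrier
ct=np.array([[430.9,237.1],[461.5,222.5],[478.1,253.5],[448.7,268.9]])
f=lambda p:(proj("top",np.array([p[0],p[1],.006])+z(p[2]).apply(np.c_[U*[.084,.08],0*U[:,:1]]))-ct).ravel()
s=LS(f,[.55,-.2,.5]); print("carrier",s.x,s.cost,f(s.x).round(1))
print("fin", ray([416+(200+231)/10-.5,215+(102+174)/10-.5],.046))
E
python3 fit.py
```

```text
0 6.434832606311448 [ 0.55132928  0.17798816 -0.1379162   0.36745608]
1 1793.3820155724932 [ 0.52491568  0.16910796  0.45919767 -0.73020177]
2 4772.162544815709 [ 0.53684816  0.14563086  1.06386175 -1.69779148]
3 3435.390047888002 [ 0.54384564  0.17775831 -0.75274212  0.06335826]
[[1.5, 1.3], [-0.6, 1.0], [-0.2, -0.6], [1.4, -0.3], [0.2, 0.5], [-0.8, 1.0], [-1.2, -0.0], [-0.7, -0.5], [-0.0, 0.7], [-0.1, 0.4]]
face [0.5407255  0.17945994 0.09981068] [-0.0125884  -0.18226192 -0.06774378  0.98083276]
box [ 0.51696507 -0.05013253 -0.0743395 ] 5.4302086224320245
skirt [ 0.5175325  -0.04974739]
bar tip [ 0.53899697 -0.04206246] mid [ 0.51505428 -0.05108565] end [ 0.48866992 -0.05884087] len 0.0530502311336499 mid [ 0.51383345 -0.05045166]
pointer ang 0.36040600085962865 0.3217993459096039
side bar [ 0.53431729 -0.04133475] [ 0.49756536 -0.06243556] [ 0.51594133 -0.05188516]
dot 0.7791549476113114 0.7826357761660006 [ 0.54293249 -0.02448734]
dot 0.350085987580298 0.3454462016707412 [ 0.55143241 -0.03754761]
dot -0.08547840223139275 -0.0972851622354469 [ 0.55396463 -0.05330291]
dot -0.5183887532062442 -0.5352136804990107 [ 0.5490107  -0.06841213]
dot -0.9608923990346722 -0.9795074323579009 [ 0.53806801 -0.0803324 ]
carrier [ 0.61394278 -0.26893778  0.50530494] 0.6244968230428497 [-0.  -0.2 -0.4 -0.5  0.7  0.4 -0.3  0.2]
fin [ 0.61346132 -0.26899754]
```

```bash
cat >> h.py <<'E'
def pose(grasp,rot): # TCP 6 mm behind grasp
    return np.array(grasp)-.006*rot.apply([0,0,1]),rot
def down(h): return R.from_matrix(np.array([[np.cos(h),np.sin(h),0],[np.sin(h),-np.cos(h),0],[0,0,-1]]).T)
def delta(grasp,rot):
    s=telemetry.observe(); r=R.from_quat(s["tool_rot"]); p,rot=pose(grasp,rot)
    print("clock",s["clock"],"j",s["joint_positions"].round(2),"grasp now",(s["eef_pos"]+.006*r.apply([0,0,1])).round(4),"F",s["force"].round(2),"op",s["opening"],s["finger_force"])
    print("twist",(r.inv()*rot).as_rotvec().round(4),"trans cm",(r.inv().apply(p-s["eef_pos"])*100).round(3))
E
python3 -c "
from h import *
delta([.5165,-.0505,.13],down(.365))"
```

```text
clock 0.1 j [ 1.19  0.48  0.02  1.56 -0.01  1.11 -0.08] grasp now [ 0.183  -0.6491  0.2034] F [-0.51  0.58 -0.63] op 1.0034589280479462 0.0
twist [-0.0016  0.     -0.0902] trans cm [ 48.343 -48.558   7.413]
```

{"fn": "arm_command", "kwargs": {"deltas": [{"twist": [0,0,-0.09],"translation": [16,-16.2,0],"claw": 0.6},{"twist": [0,0,-0.09],"translation": [16,-16.2,0],"claw": 0.6},{"twist": [0,0,-0.09],"translation": [16,-16.2,0],"claw": 0.6},{"twist": [0,0,-0.09],"translation": [32,-32.4,0],"claw": 0.6},{"twist": [0,0,-0.09],"translation": [48.3,-48.5,0],"claw": 0.6},{"twist": [0,0,-0.09],"translation": [48.3,-48.5,0],"claw": 0.6},{"twist": [0,0,-0.09],"translation": [48.3,-48.5,0],"claw": 0.6},{"twist": [0,0,-0.09],"translation": [48.3,-48.5,0],"claw": 0.6},{"twist": [0,0,-0.09],"translation": [48.3,-48.5,0],"claw": 0.6},{"twist": [0,0,-0.09],"translation": [48.3,-48.5,0],"claw": 0.6},{"twist": [0,0,-0.09],"translation": [48.3,-48.5,0],"claw": 0.6},{"twist": [0,0,-0.09],"translation": [48.3,-48.5,0],"claw": 0.6},{"twist": [0,0,-0.09],"translation": [48.3,-48.5,3],"claw": 0.6},{"twist": [0,0,-0.09],"translation": [48.3,-48.5,7.4],"claw": 0.6},{"twist": [0,0,-0.09],"translation": [48.3,-48.5,7.4],"claw": 0.6},{"twist": [0,0,-0.09],"translation": [48.3,-48.5,7.4],"claw": 0.6},{"twist": [0,0,-0.09],"translation": [48.3,-48.5,7.4],"claw": 0.6},{"twist": [0,0,-0.09],"translation": [48.3,-48.5,7.4],"claw": 0.6},{"twist": [0,0,-0.09],"translation": [48.3,-48.5,7.4],"claw": 0.6},{"twist": [0,0,-0.09],"translation": [48.3,-48.5,7.4],"claw": 0.6}]}}

```text
clock: 1.77
eef_pos: [0.516, -0.0526, 0.136]
tool_rot: [0.983, 0.181, -0.001, 0.0]
force: [-0.9, -0.5, -0.5]
opening: 0.597
finger_force: 0.0
```

```bash
python3 -c "
from h import *
delta([.5165,-.0505,.068],down(.365))"
```

```text
clock 1.7667 j [ 0.29  0.34 -0.37  1.98  0.16  0.85 -1.37] grasp now [ 0.516  -0.0526  0.13  ] F [-0.93 -0.51 -0.48] op 0.5973210817352596 0.0
twist [ 0.0001  0.0011 -0.0006] trans cm [ 0.131 -0.173  6.205]
```

{"fn": "arm_command", "kwargs": {"deltas": [{"twist": [0,0,0],"translation": [0.1,-0.1,2],"claw": 0.6},{"twist": [0,0,0],"translation": [0.1,-0.1,4],"claw": 0.6},{"twist": [0,0,0],"translation": [0.1,-0.1,5.5],"claw": 0.6},{"twist": [0,0,0],"translation": [0.1,-0.1,6.2],"claw": 0.6},{"twist": [0,0,0],"translation": [0.1,-0.1,6.2],"claw": 0.6},{"twist": [0,0,0],"translation": [0.1,-0.1,6.2],"claw": 0.6}]}}

```text
clock: 2.27
eef_pos: [0.5171, -0.0516, 0.0748]
tool_rot: [0.984, 0.181, 0.0, 0.0]
force: [0.3, -0.2, 1.2]
opening: 0.602
finger_force: 0.0
```

```bash
python3 -c "
from h import *
delta([.5165,-.0505,.068],down(.365))
a=read_camera('side')[:,:,::-1]; b=read_camera('top')[:,:,::-1]
cv2.imwrite('pics/k.png',np.hstack([tile(a,324,210,80,80,5),tile(b,320,240,80,80,5)]))"
```

```text
clock 2.2667 j [ 0.26  0.43 -0.34  2.02  0.21  0.73 -1.42] grasp now [ 0.5171 -0.0516  0.0688] F [ 0.32 -0.19  1.16] op 0.6023527846587837 0.0
twist [ 0.0005 -0.0001 -0.0018] trans cm [-0.013 -0.124  0.084]
```

View pics/k.png

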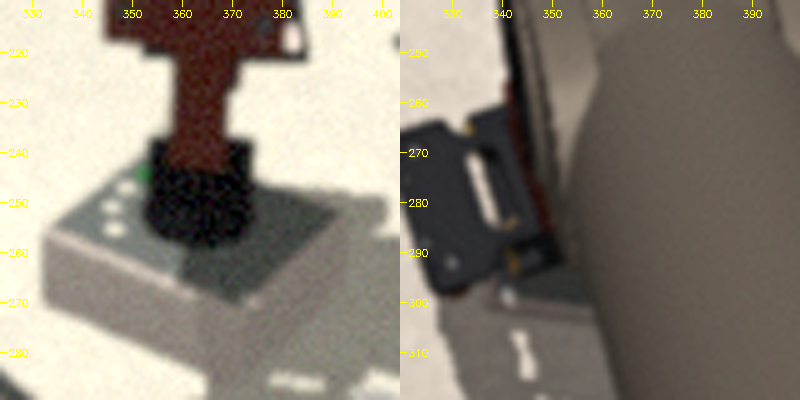

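The side view shows the fingers astride the bar, centred along it (about 363, 245). Next I grip and turn.

{"fn": "arm_command", "kwargs": {"deltas": [{"twist": [0,0,0],"translation": [0,-0.1,0],"claw": 0.3},{"twist": [0,0,0],"translation": [0,-0.1,0],"claw": 0.1},{"twist": [0,0,0],"translation": [0,-0.1,0],"claw": 0.1},{"twist": [0,0,0],"translation": [0,-0.1,0],"claw": 0.0},{"twist": [0,0,0],"translation": [0,-0.1,0],"claw": 0.0},{"twist": [0,0,0],"translation": [0,-0.1,0],"claw": 0.0},{"twist": [0,0,0],"translation": [0,-0.1,0],"claw": 0.0}], "force": 15}}

```text
clock: 2.95
eef_pos: [0.5167, -0.0496, 0.0743]
tool_rot: [0.983, 0.181, -0.0, 0.0]
force: [-1.0, 0.2, -0.3]
opening: 0.108
finger_force: 0.0
```

{"fn": "arm_command", "kwargs": {"deltas": [{"twist": [0,0,0],"translation": [0,0,0],"claw": 0.0},{"twist": [0,0,0],"translation": [0,0,0],"claw": 0.0},{"twist": [0,0,0],"translation": [0,0,0],"claw": 0.0}], "force": 15}}

```text
clock: 3.2
eef_pos: [0.5166, -0.0496, 0.0742]
tool_rot: [0.983, 0.181, -0.0, -0.0]
force: [0.2, 0.9, 0.2]
opening: 0.006
finger_force: 0.0
```

```bash
python3 -c "
from h import *
delta([.5165,-.0505,.068],down(.365))
a=read_camera('side')[:,:,::-1]; b=read_camera('top')[:,:,::-1]
cv2.imwrite('pics/k2.png',np.hstack([tile(a,310,170,100,120,4),tile(b,300,220,100,120,4)]))"
```

```text
clock 3.2 j [ 0.26  0.43 -0.34  2.02  0.21  0.72 -1.43] grasp now [ 0.5166 -0.0496  0.0682] F [0.23 0.91 0.24] op 0.005590932390528466 0.0
twist [-0.      0.0001 -0.0002] trans cm [-0.046  0.08   0.021]
```

View pics/k2.png

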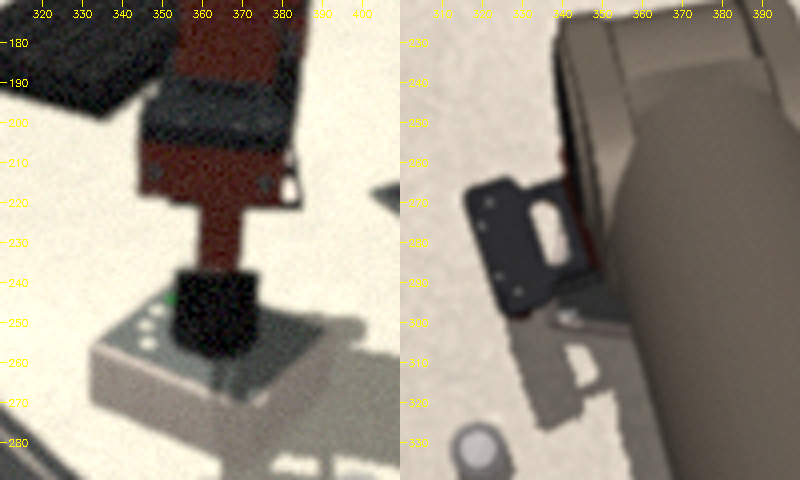

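```bash
python3 -c "
from h import *
s=telemetry.observe(); r=R.from_quat(s['tool_rot']); 
t=lambda o:s['eef_pos']+r.apply(np.array(o)/1000)
for o in ([0,0,25],[0,0,6],[0,0,-5],[0,0,-20],[0,0,-55],[0,-26,25],[0,-26,-5],[0,26,25],[0,26,-5]): print(o,t(o).round(3),proj('side',t(o)).round(1),proj('top',t(o)).round(1))
print(s['finger_force'],s['opening'])
for h in (.365,.365+np.pi/2): print([proj('side',np.array([.5165,-.0505,.081])+down(h).apply([a,b,0])).round(1).tolist() for a,b in((.022,.006),(.022,-.006),(-.022,-.006),(-.022,.006))])
"
```

```text
[0, 0, 25] [ 0.517 -0.05   0.049] [[362.5 250. ]] [[359.3 280.4]]
[0, 0, 6] [ 0.517 -0.05   0.068] [[363.  242.3]] [[359.7 279.2]]
[0, 0, -5] [ 0.517 -0.05   0.079] [[363.2 237.8]] [[360.  278.4]]
[0, 0, -20] [ 0.517 -0.05   0.094] [[363.6 231.6]] [[360.4 277.5]]
[0, 0, -55] [ 0.517 -0.05   0.129] [[364.5 216.6]] [[361.3 275.1]]
[0, -26, 25] [ 0.507 -0.025  0.049] [[361.  257.1]] [[348.1 284. ]]
[0, -26, -5] [ 0.507 -0.025  0.079] [[361.8 244.7]] [[348.6 282.2]]
[0, 26, 25] [ 0.526 -0.074  0.049] [[363.9 243.3]] [[370.5 276.7]]
[0, 26, -5] [ 0.526 -0.074  0.079] [[364.6 231.3]] [[371.4 274.7]]
0.0 0.007031010200085063
[[[353.2, 234.3]], [[352.4, 237.4]], [[374.1, 239.6]], [[374.6, 236.5]]]
[[[359.3, 242.4]], [[365.3, 243.0]], [[367.6, 231.6]], [[361.8, 231.1]]]
```

{"fn": "arm_command", "kwargs": {"deltas": [{"twist": [0,0,0.1],"translation": [0,0,0],"claw": 0.0},{"twist": [0,0,0.15],"translation": [0,0,0],"claw": 0.0},{"twist": [0,0,0.15],"translation": [0,0,0],"claw": 0.0},{"twist": [0,0,0.15],"translation": [0,0,0],"claw": 0.0}]}}

```text
clock: 3.63
eef_pos: [0.5167, -0.0496, 0.0743]
tool_rot: [0.994, 0.108, 0.0, 0.0]
force: [-0.7, -0.0, 0.0]
opening: 0.004
finger_force: 0.0
```

```bash
python3 -c "
from h import *
s=telemetry.observe(); print(s['ft_torque'],s['force'],s['opening'],s['finger_force'],s['eef_pos'])
b=read_camera('side')[:,:,::-1]
cv2.imwrite('pics/k3.png',tile(b,334,215,60,60,10))"
```

```text
[-0.02509364 -0.01663685 -0.0688213 ] [-0.69666547 -0.0101733   0.04735638] 0.003940982078168638 0.0 [ 0.51670389 -0.04958053  0.07428721]
```

View pics/k3.png

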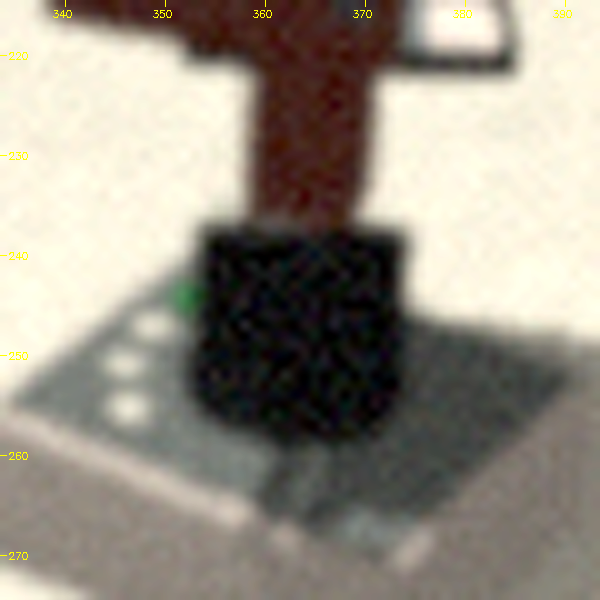

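{"fn": "arm_command", "kwargs": {"deltas": [{"twist": [0,0,0.1],"translation": [0,0,0],"claw": 0.0},{"twist": [0,0,0.2],"translation": [0,0,0],"claw": 0.0},{"twist": [0,0,0.3],"translation": [0,0,0],"claw": 0.0},{"twist": [0,0,0.3],"translation": [0,0,0],"claw": 0.0},{"twist": [0,0,0.3],"translation": [0,0,0],"claw": 0.0}]}}

```text
clock: 4.1
eef_pos: [0.5167, -0.0495, 0.0743]
tool_rot: [0.999, -0.041, 0.0, 0.0]
force: [0.4, 0.1, 0.3]
opening: 0.006
finger_force: 0.0
```

```bash
python3 -c "
from h import *
s=telemetry.observe(); print(s['ft_torque'],s['force'],s['opening'],s['finger_force'],s['eef_pos'])
b=read_camera('side')[:,:,::-1]; cv2.imwrite('pics/k4.png',b)
a=cv2.imread('pics/side0.png')
for im in (a,b):
  g=im.mean(2)
  print([ [int(np.where(g[y,340:390]<45)[0][k])+340 for k in(0,-1)] for y in range(238,260,3)])"
```

```text
[ 0.03772435 -0.04901323  0.01660916] [0.42433585 0.10712145 0.32980772] 0.006105706843318782 0.0 [ 0.51668122 -0.0495475   0.07425648]Traceback (most recent call last):
  File "<string>", line 8, in <module>
    print([ [int(np.where(g[y,340:390]<45)[0][k])+340 for k in(0,-1)] for y in range(238,260,3)])
                 ~~~~~~~~~~~~~~~~~~~~~~~~~~~~^^^
IndexError: index 0 is out of bounds for axis 0 with size 0
```

```bash
python3 -c "
from h import *
a=cv2.imread('pics/side0.png');b=cv2.imread('pics/k4.png')
for im in (a,b):
  g=im.max(2)
  for y in range(236,260,2):
    w=np.where(g[y,340:390]<40)[0]+340; print(y,(w.min(),w.max()) if len(w) else None, end='; ')
  print()
cv2.imwrite('pics/k4z.png',np.hstack([tile(a,334,225,40,45,10),tile(b,334,225,40,45,10)]))
cv2.imwrite('pics/k4z.png',np.hstack([tile(a,340,215,50,60,8),tile(b,340,215,50,60,8)]))"
```

```text
236 None; 238 (np.int64(355), np.int64(369)); 240 (np.int64(355), np.int64(373)); 242 (np.int64(354), np.int64(373)); 244 (np.int64(354), np.int64(373)); 246 (np.int64(354), np.int64(373)); 248 (np.int64(354), np.int64(373)); 250 (np.int64(353), np.int64(373)); 252 (np.int64(353), np.int64(373)); 254 (np.int64(354), np.int64(374)); 256 (np.int64(355), np.int64(373)); 258 (np.int64(359), np.int64(369)); 
236 None; 238 (np.int64(355), np.int64(371)); 240 (np.int64(355), np.int64(373)); 242 (np.int64(354), np.int64(373)); 244 (np.int64(354), np.int64(373)); 246 (np.int64(354), np.int64(373)); 248 (np.int64(354), np.int64(374)); 250 (np.int64(354), np.int64(374)); 252 (np.int64(353), np.int64(374)); 254 (np.int64(354), np.int64(374)); 256 (np.int64(355), np.int64(373)); 258 (np.int64(358), np.int64(371));
```

View pics/k4z.png

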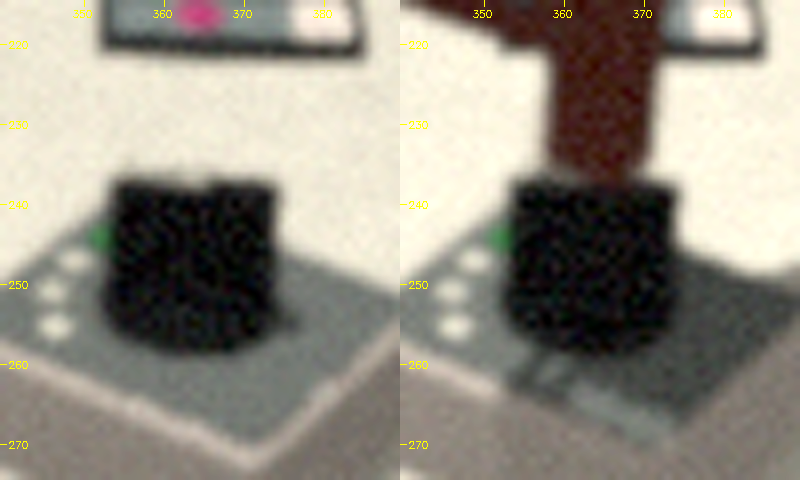

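The bar hasn't turned. The red fingertips end at row ~237, which is the bar's top, so the real tips sit about 30 mm higher than expected and closed above the knob. I'll turn back, open, and feel downward in small steps.

{"fn": "arm_command", "kwargs": {"deltas": [{"twist": [0,0,-0.1],"translation": [0,0,0],"claw": 0.35},{"twist": [0,0,-0.2],"translation": [0,0,0],"claw": 0.35},{"twist": [0,0,-0.3],"translation": [0,0,0],"claw": 0.35},{"twist": [0,0,-0.4],"translation": [0,0,0],"claw": 0.35},{"twist": [0,0,-0.45],"translation": [0,0,0],"claw": 0.35},{"twist": [0,0,-0.45],"translation": [0,0,0],"claw": 0.35},{"twist": [0,0,-0.45],"translation": [0,0,0.2],"claw": 0.35},{"twist": [0,0,-0.45],"translation": [0,0,0.4],"claw": 0.35},{"twist": [0,0,-0.45],"translation": [0,0,0.4],"claw": 0.35},{"twist": [0,0,-0.45],"translation": [0,0,0.4],"claw": 0.35}]}}

```text
clock: 4.98
eef_pos: [0.5165, -0.0496, 0.07]
tool_rot: [0.983, 0.181, -0.0, -0.0]
force: [0.3, 0.1, -0.2]
opening: 0.35
finger_force: 0.0
```

```bash
python3 -c "
from h import *
delta([.5165,-.0505,.068],down(.365))
b=read_camera('side')[:,:,::-1]; cv2.imwrite('pics/k5.png',b)
f=b.astype(int); m=(f[:,:,2]-f[:,:,0]>25)&(f[:,:,2]<130)
for y in range(222,262,2):
  w=np.where(m[y,350:376])[0]+350; print(y,(w.min(),w.max(),len(w)) if len(w) else 0,end=' ')"
```

```text
clock 4.9833 j [ 0.25  0.43 -0.34  2.03  0.22  0.72 -1.43] grasp now [ 0.5165 -0.0496  0.064 ] F [ 0.34  0.12 -0.25] op 0.3502351903000919 0.0
twist [-0.0001  0.0004 -0.0004] trans cm [-0.034  0.087 -0.396]
222 (np.int64(360), np.int64(372), 11) 224 (np.int64(362), np.int64(369), 7) 226 (np.int64(361), np.int64(368), 7) 228 (np.int64(360), np.int64(369), 9) 230 (np.int64(361), np.int64(368), 6) 232 (np.int64(362), np.int64(368), 6) 234 (np.int64(361), np.int64(367), 5) 236 (np.int64(359), np.int64(367), 7) 238 (np.int64(359), np.int64(368), 9) 240 (np.int64(358), np.int64(368), 11) 242 (np.int64(359), np.int64(368), 7) 244 0 246 0 248 0 250 0 252 0 254 0 256 0 258 0 260 0
```

{"fn": "arm_command", "kwargs": {"deltas": [{"twist": [0,0,0],"translation": [0,0,0.4],"claw": 0.35},{"twist": [0,0,0],"translation": [0,0,0.8],"claw": 0.35},{"twist": [0,0,0],"translation": [0,0,0.8],"claw": 0.35},{"twist": [0,0,0],"translation": [0,0,0.8],"claw": 0.35}]}}

```text
clock: 5.37
eef_pos: [0.5164, -0.0496, 0.0619]
tool_rot: [0.983, 0.181, -0.0, -0.0]
force: [-1.4, 1.0, -0.2]
opening: 0.346
finger_force: 0.0
```

```bash
cat > red.py <<'E'
from h import *
s=telemetry.observe(); r=R.from_quat(s['tool_rot']); print(s['force'].round(2),s['eef_pos'].round(4))
f=read_camera('side')[:,:,::-1].astype(int); m=(f[:,:,2]-f[:,:,0]>25)&(f[:,:,2]<130)
c=m[222:275,356:372].sum(1); print('rows',c.tolist())
for d in (25,-5): print(d,proj('side',s['eef_pos']+r.apply([0,-.044*s['opening']-.002,d/1000])).round(1))
E
python3 red.py
```

```text
[-1.39  1.03 -0.2 ] [ 0.5164 -0.0496  0.0619]
rows [13, 12, 13, 11, 11, 7, 7, 10, 5, 7, 8, 7, 7, 8, 7, 8, 5, 8, 6, 9, 8, 7, 8, 7, 1, 0, 0, 0, 0, 0, 0, 0, 0, 0, 0, 0, 0, 0, 0, 0, 0, 0, 0, 0, 0, 0, 0, 0, 0, 0, 0, 0, 0]
25 [[361.3 259.6]]
-5 [[362.1 247.5]]
```

{"fn": "arm_command", "kwargs": {"deltas": [{"twist": [0,0,0],"translation": [0,0,0.4],"claw": 0.35},{"twist": [0,0,0],"translation": [0,0,0.8],"claw": 0.35},{"twist": [0,0,0],"translation": [0,0,0.8],"claw": 0.35},{"twist": [0,0,0],"translation": [0,0,0.8],"claw": 0.35}]}}

```text
clock: 5.75
eef_pos: [0.5164, -0.0496, 0.0539]
tool_rot: [0.983, 0.181, -0.0, -0.0]
force: [-0.3, -0.5, 0.3]
opening: 0.349
finger_force: 0.0
```

```bash
python3 red.py
```

```text
[-0.33 -0.49  0.29] [ 0.5164 -0.0496  0.0539]
rows [9, 10, 16, 14, 14, 12, 10, 10, 8, 7, 8, 8, 8, 8, 7, 6, 8, 8, 7, 10, 7, 9, 9, 11, 10, 6, 11, 2, 0, 0, 0, 0, 0, 0, 0, 0, 0, 0, 0, 0, 0, 0, 0, 0, 0, 0, 0, 0, 0, 0, 0, 0, 0]
25 [[361.1 262.8]]
-5 [[361.9 250.8]]
```

{"fn": "arm_command", "kwargs": {"deltas": [{"twist": [0,0,0],"translation": [0,0,0.4],"claw": 0.35},{"twist": [0,0,0],"translation": [0,0,0.4],"claw": 0.3},{"twist": [0,0,0],"translation": [0,0,0.4],"claw": 0.0},{"twist": [0,0,0],"translation": [0,0,0.4],"claw": 0.0},{"twist": [0,0,0],"translation": [0,0,0.4],"claw": 0.0},{"twist": [0,0,0],"translation": [0,0,0.4],"claw": 0.0},{"twist": [0,0,0],"translation": [0,0,0.4],"claw": 0.0}], "force": 15}}

```text
clock: 6.38
eef_pos: [0.5172, -0.0509, 0.0504]
tool_rot: [0.984, 0.181, 0.0, 0.001]
force: [2.0, -3.6, -2.6]
opening: 0.136
finger_force: 15.0
```

```bash
python3 red.py
```

```text
[ 2.04 -3.56 -2.58] [ 0.5172 -0.0509  0.0504]
rows [14, 15, 14, 14, 15, 11, 14, 14, 13, 8, 4, 6, 6, 7, 8, 7, 8, 10, 10, 6, 8, 9, 8, 7, 8, 4, 2, 0, 0, 0, 0, 0, 0, 0, 0, 0, 0, 0, 0, 0, 0, 0, 0, 0, 0, 0, 0, 0, 0, 0, 0, 0, 0]
25 [[361.5 261.1]]
-5 [[362.2 249.3]]
```

{"fn": "arm_command", "kwargs": {"deltas": [{"twist": [0,0,0.1],"translation": [0,0.12,0.4],"claw": 0.0},{"twist": [0,0,0.2],"translation": [0,0.12,0.4],"claw": 0.0},{"twist": [0,0,0.3],"translation": [0,0.12,0.4],"claw": 0.0},{"twist": [0,0,0.4],"translation": [0,0.12,0.4],"claw": 0.0},{"twist": [0,0,0.5],"translation": [0,0.12,0.4],"claw": 0.0},{"twist": [0,0,0.6],"translation": [0,0.12,0.4],"claw": 0.0},{"twist": [0,0,0.7],"translation": [0,0.12,0.4],"claw": 0.0},{"twist": [0,0,0.8],"translation": [0,0.12,0.4],"claw": 0.0},{"twist": [0,0,0.9],"translation": [0,0.12,0.4],"claw": 0.0},{"twist": [0,0,0.9],"translation": [0,0.12,0.4],"claw": 0.0},{"twist": [0,0,0.9],"translation": [0,0.12,0.4],"claw": 0.0}], "force": 15}}

```text
clock: 7.35
eef_pos: [0.5183, -0.0514, 0.0475]
tool_rot: [0.964, -0.265, 0.001, 0.0]
force: [-0.2, -4.2, 7.9]
opening: 0.135
finger_force: 15.0
```

{"fn": "arm_command", "kwargs": {"deltas": [{"twist": [0,0,0],"translation": [0,0,-0.3],"claw": 0.0},{"twist": [0,0,0],"translation": [0,0,-0.3],"claw": 0.3},{"twist": [0,0,0],"translation": [0,0,-0.3],"claw": 0.3},{"twist": [0,0,0],"translation": [0,0,-0.3],"claw": 0.4},{"twist": [0,0,0],"translation": [0,0,-0.3],"claw": 0.4},{"twist": [0,0,0],"translation": [0,0,-3],"claw": 0.4},{"twist": [0,0,0],"translation": [0,0,-7],"claw": 0.4},{"twist": [0,0,0],"translation": [0,0,-10],"claw": 0.4},{"twist": [0,0,0],"translation": [0,0,-10],"claw": 0.4}]}}

```text
clock: 8.1
eef_pos: [0.521, -0.0505, 0.1521]
tool_rot: [0.964, -0.264, 0.005, -0.001]
force: [0.2, 0.2, -0.3]
opening: 0.398
finger_force: 0.0
```

```bash
python3 -c "
from h import *
delta([.614,-.269,.1],down(.505))
b=read_camera('side')[:,:,::-1]; cv2.imwrite('pics/s6.png',b)
g=b.max(2)
for y in range(236,260,2):
    w=np.where(g[y,340:390]<40)[0]+340; print(y,(w.min(),w.max()) if len(w) else None, end='; ')"
```

```text
clock 8.1 j [ 0.08  0.3  -0.12  1.98  0.05  0.86 -2.17] grasp now [ 0.521  -0.0505  0.1461] F [ 0.2   0.23 -0.27] op 0.3977746836963248 0.0
twist [-2.0000e-04 -1.0300e-02 -1.0402e+00] trans cm [19.104 14.072  4.699]
236 (np.int64(358), np.int64(361)); 238 (np.int64(358), np.int64(363)); 240 (np.int64(357), np.int64(367)); 242 (np.int64(357), np.int64(369)); 244 (np.int64(357), np.int64(370)); 246 (np.int64(357), np.int64(370)); 248 (np.int64(355), np.int64(371)); 250 (np.int64(353), np.int64(374)); 252 (np.int64(353), np.int64(374)); 254 (np.int64(353), np.int64(374)); 256 (np.int64(353), np.int64(373)); 258 (np.int64(356), np.int64(371));
```

{"fn": "arm_command", "kwargs": {"deltas": [{"twist": [0,-0.01,-0.2],"translation": [3.8,2.8,0],"claw": 0.5},{"twist": [0,-0.01,-0.4],"translation": [7.6,5.6,0],"claw": 0.5},{"twist": [0,-0.01,-0.6],"translation": [11.5,8.4,0],"claw": 0.5},{"twist": [0,-0.01,-0.8],"translation": [15.2,11.2,0],"claw": 0.5},{"twist": [0,-0.01,-1.04],"translation": [19.1,14.1,0],"claw": 0.5},{"twist": [0,-0.01,-1.04],"translation": [19.1,14.1,0],"claw": 0.5},{"twist": [0,-0.01,-1.04],"translation": [19.1,14.1,0],"claw": 0.5},{"twist": [0,-0.01,-1.04],"translation": [19.1,14.1,2],"claw": 0.5},{"twist": [0,-0.01,-1.04],"translation": [19.1,14.1,5],"claw": 0.5},{"twist": [0,-0.01,-1.04],"translation": [19.1,14.1,7],"claw": 0.5},{"twist": [0,-0.01,-1.04],"translation": [19.1,14.1,7],"claw": 0.5},{"twist": [0,-0.01,-1.04],"translation": [19.1,14.1,7],"claw": 0.5},{"twist": [0,-0.01,-1.04],"translation": [19.1,14.1,7],"claw": 0.5}]}}

```text
clock: 9.23
eef_pos: [0.6099, -0.2693, 0.0768]
tool_rot: [0.968, 0.25, -0.004, -0.001]
force: [-0.2, 0.4, 0.5]
opening: 0.504
finger_force: 0.0
```

```bash
python3 -c "
from h import *
delta([.614,-.269,.01],down(.505))
t=read_camera('top')[:,:,::-1]; cv2.imwrite('pics/t7.png',np.hstack([tile(t,330,250,60,60,6),tile(t,420,210,70,60,6)])); cv2.imwrite('pics/t7f.png',t)
w=np.array([.5172,-.051,.081]); print([proj('top',w+[np.cos(h)*.02,np.sin(h)*.02,0]).round(1).tolist() for h in(-.535,-.085)],proj('top',w))"
```

```text
clock 9.2333 j [ 0.49  0.62 -0.24  1.66  0.18  0.89 -0.89] grasp now [ 0.6099 -0.2693  0.0708] F [-0.22  0.37  0.47] op 0.5037742019085208 0.0
twist [-0.0045  0.0079 -0.0003] trans cm [0.419 0.197 6.075]
[[[365.7, 270.4]], [[361.8, 269.0]]] [[360.6944783  278.10791636]]
```

View pics/t7.png

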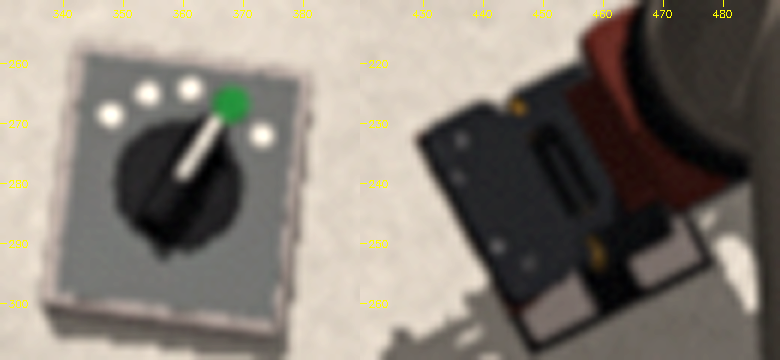

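The knob's pointer lies on the green dot, at (368, 266). Next is the grasp of the blue fin.

{"fn": "arm_command", "kwargs": {"deltas": [{"twist": [-0.004,0.008,0],"translation": [0.4,0.2,1],"claw": 0.5},{"twist": [-0.004,0.008,0],"translation": [0.4,0.2,3],"claw": 0.5},{"twist": [-0.004,0.008,0],"translation": [0.4,0.2,5],"claw": 0.5},{"twist": [-0.004,0.008,0],"translation": [0.4,0.2,5.6],"claw": 0.5},{"twist": [-0.004,0.008,0],"translation": [0.4,0.2,6.1],"claw": 0.4},{"twist": [-0.004,0.008,0],"translation": [0.4,0.2,6.2],"claw": 0.3},{"twist": [-0.004,0.008,0],"translation": [0.4,0.2,6.2],"claw": 0.3},{"twist": [-0.004,0.008,0],"translation": [0.4,0.2,6.2],"claw": 0.3}]}}

```text
clock: 9.95
eef_pos: [0.6142, -0.2695, 0.0153]
tool_rot: [0.968, 0.25, 0.001, 0.0]
force: [-0.6, -0.1, -0.1]
opening: 0.303
finger_force: 0.0
```

```bash
python3 -c "
from h import *
delta([.614,-.269,.01],down(.505))
b=read_camera('side')[:,:,::-1]; cv2.imwrite('pics/s8.png',b)
f=b.astype(int); m=(f[:,:,2]-f[:,:,0]>25)&(f[:,:,2]<130); print(m[180:225,350:385].sum(1).tolist())
bl=(f[:,:,0]-f[:,:,2]>40); print(bl[190:225,350:390].sum(1).tolist())
for z_ in (0,.006,.01,.02,.028,.046): print(z_,proj('side',[.614,-.269,z_]).round(1),proj('side',[.604,-.249,z_]).round(1))"
```

```text
clock 9.95 j [ 0.48  0.7  -0.23  1.69  0.2   0.78 -0.91] grasp now [ 0.6142 -0.2695  0.0093] F [-0.6  -0.12 -0.11] op 0.3032555336599458 0.0
twist [ 0.0006 -0.001  -0.0002] trans cm [ 0.003 -0.055 -0.067]
[4, 21, 22, 18, 15, 11, 12, 13, 18, 12, 7, 6, 5, 5, 4, 5, 6, 5, 6, 5, 5, 6, 6, 6, 5, 5, 5, 1, 0, 0, 0, 0, 0, 0, 0, 2, 3, 3, 1, 0, 0, 0, 0, 0, 0]
[0, 0, 0, 0, 0, 0, 0, 0, 1, 2, 2, 0, 1, 0, 2, 0, 1, 1, 1, 2, 13, 13, 13, 0, 0, 0, 0, 0, 0, 0, 0, 0, 0, 0, 0]
0 [[367.2 214.2]] [[367.1 218.5]]
0.006 [[367.3 212.2]] [[367.2 216.5]]
0.01 [[367.4 210.8]] [[367.3 215.1]]
0.02 [[367.6 207.4]] [[367.5 211.7]]
0.028 [[367.8 204.7]] [[367.7 208.9]]
0.046 [[368.2 198.4]] [[368.1 202.6]]
```

{"fn": "arm_command", "kwargs": {"deltas": [{"twist": [0,0,0],"translation": [0,0,0.5],"claw": 0.3},{"twist": [0,0,0],"translation": [0,0,1],"claw": 0.3},{"twist": [0,0,0],"translation": [0,0,1],"claw": 0.3},{"twist": [0,0,0],"translation": [0,0,1],"claw": 0.3}]}}

```text
clock: 10.33
eef_pos: [0.6129, -0.2691, 0.0037]
tool_rot: [0.968, 0.25, -0.001, -0.001]
force: [0.1, 0.0, -0.4]
opening: 0.301
finger_force: 0.0
```

```bash
cat > s9.py <<'E'
from h import *
s=telemetry.observe(); print(s['eef_pos'].round(4),s['force'].round(2))
b=read_camera('side')[:,:,::-1]; cv2.imwrite('pics/s9.png',b)
f=b.astype(int); m=(f[:,:,2]-f[:,:,0]>25)&(f[:,:,2]<130); print(m[180:225,350:385].sum(1).tolist())
bl=(f[:,:,0]-f[:,:,2]>40); print(bl[190:225,350:390].sum(1).tolist())
E
python3 s9.py
```

```text
[ 0.6129 -0.2691  0.0037] [ 0.14  0.02 -0.37]
[0, 0, 0, 0, 1, 9, 18, 17, 16, 16, 10, 13, 14, 19, 10, 5, 5, 4, 4, 4, 5, 5, 5, 6, 5, 6, 6, 5, 4, 6, 4, 5, 1, 0, 0, 3, 4, 3, 0, 0, 0, 0, 0, 0, 0]
[0, 0, 0, 0, 0, 0, 0, 0, 0, 2, 2, 1, 1, 1, 2, 2, 1, 1, 1, 2, 2, 2, 1, 0, 0, 0, 0, 0, 0, 0, 0, 0, 0, 0, 0]
```

{"fn": "arm_command", "kwargs": {"deltas": [{"twist": [0,0,0],"translation": [0.05,0,0.2],"claw": 0.3},{"twist": [0,0,0],"translation": [0.05,0,0.4],"claw": 0.3},{"twist": [0,0,0],"translation": [0.05,0,0.4],"claw": 0.3},{"twist": [0,0,0],"translation": [0.05,0,0.4],"claw": 0.3}]}}

```text
clock: 10.72
eef_pos: [0.6137, -0.2689, 0.0]
tool_rot: [0.968, 0.25, -0.0, -0.0]
force: [-0.2, 0.1, -0.5]
opening: 0.298
finger_force: 0.0
```

```bash
python3 s9.py
```

```text
[ 0.6137 -0.2689  0.    ] [-0.24  0.11 -0.46]
[0, 0, 0, 0, 0, 0, 5, 15, 15, 17, 13, 10, 11, 13, 18, 15, 3, 6, 5, 4, 5, 4, 6, 5, 5, 5, 7, 3, 5, 4, 6, 5, 4, 0, 0, 1, 4, 4, 0, 0, 0, 0, 0, 0, 0]
[0, 0, 0, 0, 0, 0, 0, 0, 0, 2, 2, 1, 1, 1, 1, 1, 1, 1, 1, 1, 2, 2, 1, 0, 0, 0, 0, 0, 0, 0, 0, 0, 0, 0, 0]
```

{"fn": "arm_command", "kwargs": {"deltas": [{"twist": [0,0,0],"translation": [0,0,0.2],"claw": 0.0},{"twist": [0,0,0],"translation": [0,0,0.2],"claw": 0.0},{"twist": [0,0,0],"translation": [0,0,0.2],"claw": 0.0},{"twist": [0,0,0],"translation": [0,0,0.2],"claw": 0.0},{"twist": [0,0,0],"translation": [0,0,0.2],"claw": 0.0}], "force": 30}}

```text
clock: 11.18
eef_pos: [0.6136, -0.269, -0.0019]
tool_rot: [0.968, 0.25, -0.0, -0.0]
force: [0.7, -0.1, -0.5]
opening: 0.135
finger_force: 30.0
```

{"fn": "arm_command", "kwargs": {"deltas": [{"twist": [0,0,0],"translation": [0,0,-0.5],"claw": 0.0},{"twist": [0,0,0],"translation": [0,0,-2],"claw": 0.0},{"twist": [0,0,0],"translation": [0,0,-5],"claw": 0.0},{"twist": [0,0,0],"translation": [0,0,-9],"claw": 0.0},{"twist": [0,0,0],"translation": [0,0,-13],"claw": 0.0},{"twist": [0,0,0],"translation": [0,0,-17],"claw": 0.0},{"twist": [0,0,0],"translation": [0,0,-20],"claw": 0.0},{"twist": [0,0,0],"translation": [0,0,-20],"claw": 0.0},{"twist": [0,0,0],"translation": [0,0,-20],"claw": 0.0}], "force": 30}}

```text
clock: 11.93
eef_pos: [0.6153, -0.2694, 0.202]
tool_rot: [0.968, 0.25, 0.002, 0.001]
force: [-0.6, -0.7, -1.2]
opening: 0.135
finger_force: 30.0
```

```bash
cat > st.py <<'E'
from h import *
import sys
SP=[.55133,.17799,-.13792,.36746]
rs=R.from_euler('z',SP[2])*R.from_euler('y',-SP[3]); n=rs.apply([0,0,1])
face=np.array([SP[0],SP[1],.072])+.0298*n
rt=rs*R.from_euler('x',np.pi)
def go(h,dx=0,dy=0):  # H1
    eef=face+rs.apply([dx,dy,h])-.0019*n
    delta(eef+.006*rt.apply([0,0,1]),rt)
if __name__=="__main__":
    print(rt.apply([[1,0,0],[0,0,1]]).round(3)); go(*map(float,sys.argv[1:]))
E
python3 st.py .08
```

```text
[[ 0.924 -0.128  0.359]
 [ 0.356 -0.049 -0.933]]
clock 11.9333 j [ 0.5   0.49 -0.26  1.56  0.14  1.1  -0.85] grasp now [ 0.6153 -0.2694  0.196 ] F [-0.6  -0.73 -1.23] op 0.13531937349155307 29.99979168176651
twist [-0.1156  0.3502  0.6357] trans cm [ 12.929 -44.587   2.814]
```

{"fn": "arm_command", "kwargs": {"deltas": [{"twist": [0,0,0],"translation": [1,-4,0],"claw": 0.0},{"twist": [0,0,0],"translation": [2,-7.5,0],"claw": 0.0},{"twist": [-0.01,0.04,0.07],"translation": [3,-11.2,0],"claw": 0.0},{"twist": [-0.02,0.08,0.14],"translation": [4,-15,0],"claw": 0.0},{"twist": [-0.03,0.12,0.21],"translation": [5,-18.7,0],"claw": 0.0},{"twist": [-0.05,0.16,0.28],"translation": [6.5,-22.4,0],"claw": 0.0},{"twist": [-0.06,0.2,0.35],"translation": [7.5,-26.2,0],"claw": 0.0},{"twist": [-0.07,0.24,0.42],"translation": [8.6,-30,0],"claw": 0.0},{"twist": [-0.09,0.28,0.5],"translation": [9.7,-33.6,0],"claw": 0.0},{"twist": [-0.1,0.32,0.58],"translation": [10.8,-37.3,0],"claw": 0.0},{"twist": [-0.116,0.35,0.636],"translation": [11.9,-41,0],"claw": 0.0},{"twist": [-0.116,0.35,0.636],"translation": [12.9,-44.6,1],"claw": 0.0},{"twist": [-0.116,0.35,0.636],"translation": [12.9,-44.6,2.8],"claw": 0.0},{"twist": [-0.116,0.35,0.636],"translation": [12.9,-44.6,2.8],"claw": 0.0},{"twist": [-0.116,0.35,0.636],"translation": [12.9,-44.6,2.8],"claw": 0.0},{"twist": [-0.116,0.35,0.636],"translation": [12.9,-44.6,2.8],"claw": 0.0},{"twist": [-0.116,0.35,0.636],"translation": [12.9,-44.6,2.8],"claw": 0.0}]}}

```text
clock: 13.35
eef_pos: [0.511, 0.1821, 0.1701]
tool_rot: [0.981, -0.069, 0.179, 0.013]
force: [-0.9, 0.4, -1.3]
opening: 0.134
finger_force: 30.0
```

```bash
python3 st.py .08; cat > look.py <<'E'
from st import *
s=telemetry.observe(); r=R.from_quat(s['tool_rot']); e=s['eef_pos']
C=np.array([[42,40,0],[42,-40,0],[-42,-40,0],[-42,40,0],[42,40,6],[42,-40,6],[-42,-40,6],[-42,40,6]])/1000
cr=r*R.from_euler('x',np.pi)
b1=e-.0019*r.apply([0,0,1]); D=.036; b2=e+[0,0,D]+(D-.0019)*r.apply([0,0,1])
for nm in("side","top"):
    im=read_camera(nm)[:,:,::-1].copy(); cv2.imwrite(f"pics/raw_{nm}.png",im)
    for b,c in((b1,(0,0,255)),(b2,(255,255,0))):
        q=proj(nm,b+cr.apply(C)); print(nm,q.round(0).tolist())
E
python3 look.py
python3 - <<'E'
import cv2,sys
sys.path.insert(0,'.')
from h import *
b=cv2.imread('pics/raw_side.png'); f=b.astype(int)
bl=(f[:,:,0]-f[:,:,2]>40)&(f[:,:,1]<100); y,x=np.where(bl); print('blue',x.min(),x.max(),y.min(),y.max(),len(x))
pk=(f[:,:,2]>130)&(f[:,:,1]<80)&(f[:,:,0]>60)&(f[:,:,0]<140); y,x=np.where(pk); print('pink',np.c_[x,y][:60:6].tolist(),len(x))
E
```

```text
[[ 0.924 -0.128  0.359]
 [ 0.356 -0.049 -0.933]]
clock 13.35 j [-0.29  0.19 -0.36  2.14  0.56  0.63 -2.77] grasp now [0.5131 0.1818 0.1645] F [-0.93  0.4  -1.31] op 0.13405316749937632 29.999661147594452
twist [ 0.0011  0.0066 -0.0017] trans cm [ 0.253 -0.151 -0.182]
side [[264.0, 251.0], [299.0, 230.0], [337.0, 263.0], [303.0, 287.0], [264.0, 249.0], [300.0, 227.0], [338.0, 260.0], [304.0, 285.0]]
side [[258.0, 247.0], [293.0, 226.0], [330.0, 259.0], [296.0, 283.0], [259.0, 244.0], [294.0, 224.0], [331.0, 256.0], [297.0, 280.0]]
top [[230.0, 246.0], [269.0, 253.0], [263.0, 294.0], [224.0, 286.0], [229.0, 246.0], [269.0, 254.0], [262.0, 294.0], [223.0, 287.0]]
top [[231.0, 239.0], [271.0, 247.0], [264.0, 287.0], [225.0, 280.0], [231.0, 240.0], [270.0, 247.0], [263.0, 288.0], [224.0, 281.0]]
blue 307 318 239 262 131
pink [[285, 254], [284, 255], [290, 255], [287, 256], [284, 257], [290, 257], [287, 258], [285, 259], [291, 259], [290, 260]] 56
```

```bash
cat > pink.py <<'E'
from st import *
from scipy.optimize import least_squares as LS
def pk(im):
    f=im.astype(int); m=((f[:,:,2]-f[:,:,1]>60)&(f[:,:,0]-f[:,:,1]>15)).astype(np.uint8)
    n_,l,st_,c=cv2.connectedComponentsWithStats(m); return [(c[i].round(2).tolist(),int(st_[i,4])) for i in range(1,n_) if st_[i,4]>8]
def D():
    t0=cv2.imread('pics/top0.png'); out=[]
    for c,a in pk(t0[215:275,425:485]):
        w=LS(lambda q:(proj("top",[q[0],q[1],.0075])-np.array(c)-[425,215]).ravel(),[.6,-.27]).x
        out.append(np.r_[R.from_euler('z',-.505).apply(np.r_[w-[.6139,-.2689],0])[:2],.0075])
    return out
if __name__=="__main__":
    d=D(); print("dots",np.round(d,4).tolist())
    s0=cv2.imread('pics/side0.png'); print([(np.array(c)+[340,190]).tolist() for c,a in pk(s0[190:225,340:395])],[proj("side",[.6139,-.2689,0]+R.from_euler('z',.505).apply(x)).round(1).tolist() for x in d])
    s=telemetry.observe(); r=R.from_quat(s['tool_rot']); e=s['eef_pos']; cr=r*R.from_euler('x',np.pi); tz=r.apply([0,0,1])
    b1=e-.0019*tz; b2=e+[0,0,.036]+(.036-.0019)*tz
    for nm,(x0,y0,x1,y1) in(("side",(240,215,345,300)),("top",(215,225,290,300))):
        im=read_camera(nm)[:,:,::-1]; cv2.imwrite(f"pics/raw_{nm}.png",im)
        print(nm,[((np.array(c)+[x0,y0]).round(1).tolist(),a) for c,a in pk(im[y0:y1,x0:x1])],"H1",[proj(nm,b1+cr.apply(x)).round(1).tolist() for x in d],"H2",[proj(nm,b2+cr.apply(x)).round(1).tolist() for x in d])
E
python3 pink.py
```

```text
dots [[0.0108, -0.0243, 0.0075], [0.0107, 0.0231, 0.0075]]
[[364.44, 216.32999999999998]] [[[362.9, 207.1]], [[363.4, 216.0]]]
side [([287.6, 256.3], 58)] H1 [[[307.3, 242.4]], [[286.5, 255.6]]] H2 [[[301.2, 238.4]], [[280.4, 251.3]]]
top [([235.7, 261.9], 18), ([258.3, 266.6], 28)] H1 [[[258.6, 267.2]], [[235.3, 262.8]]] H2 [[[259.8, 260.8]], [[236.5, 256.4]]]
```

```bash
python3 st.py .02
```

```text
[[ 0.924 -0.128  0.359]
 [ 0.356 -0.049 -0.933]]
clock 13.55 j [-0.29  0.19 -0.36  2.14  0.56  0.63 -2.77] grasp now [0.5137 0.1819 0.1652] F [-0.11  0.16 -1.31] op 0.13516133100390723 29.99967724084854
twist [ 0.0002  0.0052 -0.003 ] trans cm [ 0.203 -0.128  5.866]
```

{"fn": "arm_command", "kwargs": {"deltas": [{"twist": [0,0.005,0],"translation": [0.2,-0.13,1.5],"claw": 0.0},{"twist": [0,0.005,0],"translation": [0.2,-0.13,3],"claw": 0.0},{"twist": [0,0.005,0],"translation": [0.2,-0.13,4.5],"claw": 0.0},{"twist": [0,0.005,0],"translation": [0.2,-0.13,5.5],"claw": 0.0},{"twist": [0,0.005,0],"translation": [0.2,-0.13,5.8],"claw": 0.0},{"twist": [0,0.005,0],"translation": [0.2,-0.13,5.8],"claw": 0.0},{"twist": [0,0.005,0],"translation": [0.2,-0.13,5.8],"claw": 0.0},{"twist": [0,0.005,0],"translation": [0.2,-0.13,5.8],"claw": 0.0}]}}

```text
clock: 14.22
eef_pos: [0.5338, 0.1822, 0.1178]
tool_rot: [0.981, -0.068, 0.183, 0.012]
force: [0.4, -0.1, 0.2]
opening: 0.133
finger_force: 30.0
```

```bash
python3 st.py .006; python3 pink.py | tail -2
```

```text
[[ 0.924 -0.128  0.359]
 [ 0.356 -0.049 -0.933]]
clock 14.2167 j [-0.33  0.3  -0.29  2.15  0.7   0.53 -2.89] grasp now [0.5359 0.1819 0.1122] F [ 0.41 -0.06  0.25] op 0.1331933732309362 29.99974697828293
twist [-0.0015 -0.0004 -0.0009] trans cm [0.029 0.181 1.531]
side [([276.7, 279.8], 30)] H1 [[[296.6, 265.2]], [[276.6, 278.6]]] H2 [[[290.8, 261.2]], [[270.8, 274.3]]]
top [([240.6, 255.6], 14), ([262.0, 260.0], 23)] H1 [[[262.1, 260.7]], [[239.9, 256.6]]] H2 [[[263.3, 254.4]], [[241.0, 250.4]]]
```

Joint 7 is at -2.89 against its -2.96 limit. I'll back off and place the carrier the other way round, which is allowed and leaves plenty of range.

{"fn": "arm_command", "kwargs": {"deltas": [{"twist": [0,0,0],"translation": [0,0,-3],"claw": 0.0},{"twist": [0,0,0],"translation": [0,0,-6],"claw": 0.0},{"twist": [0,0,-0.1],"translation": [0,0,-7],"claw": 0.0},{"twist": [0,0,-0.2],"translation": [0,0,-7],"claw": 0.0},{"twist": [0,0,-0.3],"translation": [0,0,-7],"claw": 0.0},{"twist": [0,0,-0.4],"translation": [0,0,-7],"claw": 0.0},{"twist": [0,0,-0.5],"translation": [0,0,-7],"claw": 0.0},{"twist": [0,0,-0.6],"translation": [0,0,-7],"claw": 0.0},{"twist": [0,0,-0.7],"translation": [0,0,-7],"claw": 0.0},{"twist": [0,0,-0.8],"translation": [0,0,-7],"claw": 0.0},{"twist": [0,0,-0.9],"translation": [0,0,-7],"claw": 0.0},{"twist": [0,0,-1.0],"translation": [0,0,-7],"claw": 0.0},{"twist": [0,0,-1.1],"translation": [0,0,-7],"claw": 0.0},{"twist": [0,0,-1.2],"translation": [0,0,-7],"claw": 0.0},{"twist": [0,0,-1.3],"translation": [0,0,-7],"claw": 0.0},{"twist": [0,0,-1.4],"translation": [0,0,-7],"claw": 0.0},{"twist": [0,0,-1.5],"translation": [0,0,-7],"claw": 0.0},{"twist": [0,0,-1.6],"translation": [0,0,-7],"claw": 0.0}]}}

```text
clock: 15.82
eef_pos: [0.5086, 0.1854, 0.1829]
tool_rot: [0.73, 0.658, 0.118, 0.14]
force: [0.1, 0.5, -1.5]
opening: 0.134
finger_force: 30.0
```

{"fn": "arm_command", "kwargs": {"deltas": [{"twist": [0,0,-0.1],"translation": [0,0,0],"claw": 0.0},{"twist": [0,0,-0.2],"translation": [0,0,0],"claw": 0.0},{"twist": [0,0,-0.3],"translation": [0,0,0],"claw": 0.0},{"twist": [0,0,-0.4],"translation": [0,0,0],"claw": 0.0},{"twist": [0,0,-0.5],"translation": [0,0,0],"claw": 0.0},{"twist": [0,0,-0.6],"translation": [0,0,0],"claw": 0.0},{"twist": [0,0,-0.7],"translation": [0,0,0],"claw": 0.0},{"twist": [0,0,-0.8],"translation": [0,0,0],"claw": 0.0},{"twist": [0,0,-0.9],"translation": [0,0,0],"claw": 0.0},{"twist": [0,0,-1.0],"translation": [0,0,0],"claw": 0.0},{"twist": [0,0,-1.1],"translation": [0,0,0],"claw": 0.0},{"twist": [0,0,-1.2],"translation": [0,0,0],"claw": 0.0},{"twist": [0,0,-1.3],"translation": [0,0,0],"claw": 0.0},{"twist": [0,0,-1.4],"translation": [0,0,0],"claw": 0.0},{"twist": [0,0,-1.5],"translation": [0,0,0],"claw": 0.0},{"twist": [0,0,-1.54],"translation": [0,0,0],"claw": 0.0},{"twist": [0,0,-1.54],"translation": [0,0,0],"claw": 0.0},{"twist": [0,0,-1.54],"translation": [0,0,0],"claw": 0.0}]}}

```text
clock: 17.32
eef_pos: [0.5087, 0.1853, 0.1827]
tool_rot: [0.07, 0.981, -0.012, 0.182]
force: [1.5, -0.2, -2.0]
opening: 0.134
finger_force: 30.0
```

```bash
sed -i "s/^rt=.*/rt=rs*R.from_euler('x',np.pi)*R.from_euler('z',np.pi)/" st.py; python3 st.py .02; python3 pink.py|tail -2
```

```text
[[-0.924  0.128 -0.359]
 [ 0.356 -0.049 -0.933]]
clock 17.3167 j [ 0.07  0.22 -0.77  2.12  0.67  0.71  0.28] grasp now [0.5108 0.185  0.1771] F [ 1.53 -0.25 -1.98] op 0.1337875158440817 29.99958962202072
twist [ 0.0008 -0.0001 -0.004 ] trans cm [-0.064 -0.142  7.094]
side [([319.8, 247.0], 20), ([297.1, 260.4], 57)] H1 [[[296.0, 260.4]], [[316.9, 246.7]]] H2 [[[289.5, 255.8]], [[310.5, 242.4]]]
top [] H1 [[[230.2, 273.7]], [[253.7, 278.1]]] H2 [[[231.4, 267.1]], [[254.9, 271.5]]]
```

{"fn": "arm_command", "kwargs": {"deltas": [{"twist": [0,0,-0.004],"translation": [-0.06,-0.14,2],"claw": 0.0},{"twist": [0,0,-0.004],"translation": [-0.06,-0.14,4],"claw": 0.0},{"twist": [0,0,-0.004],"translation": [-0.06,-0.14,6],"claw": 0.0},{"twist": [0,0,-0.004],"translation": [-0.06,-0.14,7.2],"claw": 0.0},{"twist": [0,0,-0.004],"translation": [-0.06,-0.14,8],"claw": 0.0},{"twist": [0,0,-0.004],"translation": [-0.06,-0.14,8.4],"claw": 0.0},{"twist": [0,0,-0.004],"translation": [-0.06,-0.14,8.4],"claw": 0.0},{"twist": [0,0,-0.004],"translation": [-0.06,-0.14,8.4],"claw": 0.0},{"twist": [0,0,-0.004],"translation": [-0.06,-0.14,8.4],"claw": 0.0},{"twist": [0,0,-0.004],"translation": [-0.06,-0.14,8.4],"claw": 0.0}]}}

```text
clock: 18.25
eef_pos: [0.5391, 0.1801, 0.105]
tool_rot: [0.067, 0.981, -0.012, 0.183]
force: [0.1, 1.0, -1.9]
opening: 0.134
finger_force: 30.0
```

```bash
python3 st.py .0; python3 pink.py|tail -2
python3 - <<'E'
import sys; sys.path.insert(0,'.')
from h import *
a=cv2.imread('pics/raw_side.png');b=cv2.imread('pics/raw_top.png')
cv2.imwrite('pics/last.png',np.hstack([tile(a,240,235,100,100,4),tile(b,210,225,100,100,4)]))
E
```

```text
[[-0.924  0.128 -0.359]
 [ 0.356 -0.049 -0.933]]
clock 18.25 j [-0.02  0.38 -0.66  2.14  0.92  0.61  0.08] grasp now [0.5413 0.1798 0.0994] F [ 0.06  1.02 -1.93] op 0.13385559674751987 29.9997478723526
twist [0.0014 0.0006 0.0015] trans cm [ 0.03  -0.041  0.735]
side [([305.9, 278.3], 21), ([284.8, 292.1], 50)] H1 [[[283.9, 292.3]], [[303.4, 278.4]]] H2 [[[278.0, 287.9]], [[297.6, 274.2]]]
top [] H1 [[[239.9, 265.0]], [[261.9, 269.0]]] H2 [[[241.0, 258.9]], [[263.0, 262.9]]]
```

View pics/last.png

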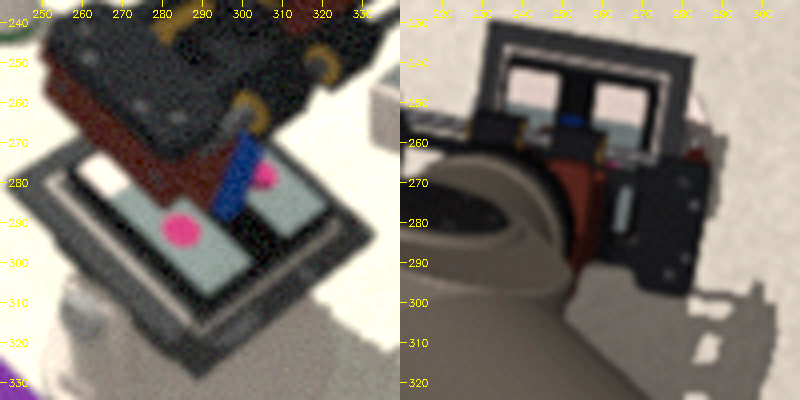

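```bash
cat > prof.py <<'E'
from st import *
def samp(nm,pts):
    im=cv2.imread(f'pics/raw_{nm}.png').mean(2).astype(np.float32); q=proj(nm,pts).astype(np.float32)
    return cv2.remap(im,q[:,0][None],q[:,1][None],cv2.INTER_LINEAR)[0]
def line(nm,ax,sg,rng):
    u=np.arange(.034,.0595,.001); o=np.linspace(*rng,25); v=[]
    for a in u:
        P_=np.array([[sg*a,b,0] if ax==0 else [b,sg*a,0] for b in o]); v.append(samp(nm,face+rs.apply(P_)).mean())
    print(nm,'xy'[ax],sg,' '.join(f"{k*1000:.0f}:{x:.0f}" for k,x in zip(u,v)))
line("top",1,1,(.02,.036)); line("top",1,-1,(.02,.036)); line("top",0,1,(-.03,.03))
line("side",1,1,(-.03,.03)); line("side",0,-1,(-.03,.03));line("side",1,-1,(-.035,-.02));line("side",0,1,(.025,.036))
E
python3 prof.py
```

```text
top y 1 34:132 35:132 36:131 37:129 38:122 39:110 40:93 41:72 42:57 43:50 44:49 45:51 46:49 47:43 48:38 49:34 50:32 51:31 52:31 53:36 54:44 55:61 56:83 57:104 58:123 59:136
top y -1 34:68 35:44 36:25 37:16 38:21 39:34 40:52 41:69 42:74 43:70 44:61 45:49 46:40 47:35 48:33 49:33 50:33 51:32 52:32 53:36 54:45 55:59 56:78 57:95 58:106 59:114
top x 1 34:83 35:70 36:54 37:38 38:24 39:17 40:18 41:25 42:37 43:51 44:65 45:73 46:72 47:66 48:55 49:44 50:37 51:33 52:32 53:32 54:32 55:31 56:32 57:39 58:52 59:73
side y 1 34:23 35:30 36:38 37:49 38:63 39:79 40:94 41:105 42:106 43:100 44:88 45:74 46:63 47:57 48:55 49:54 50:54 51:55 52:55 53:53 54:51 55:48 56:46 57:47 58:55 59:66
side x -1 34:56 35:46 36:34 37:24 38:17 39:16 40:20 41:25 42:33 43:42 44:53 45:61 46:64 47:59 48:51 49:43 50:38 51:37 52:38 53:39 54:39 55:39 56:38 57:39 58:44 59:55
side y -1 34:98 35:98 36:98 37:98 38:98 39:97 40:98 41:98 42:98 43:99 44:98 45:95 46:90 47:82 48:73 49:64 50:56 51:53 52:56 53:66 54:81 55:101 56:122 57:139 58:153 59:162
side x 1 34:59 35:59 36:60 37:62 38:64 39:65 40:64 41:63 42:64 43:63 44:61 45:57 46:56 47:56 48:56 49:54 50:54 51:54 52:55 53:58 54:67 55:85 56:108 57:132 58:151 59:163
```

{"fn": "arm_command", "kwargs": {"deltas": [{"twist": [0.001,0.001,0.001],"translation": [0.03,-0.04,0.3],"claw": 0.0},{"twist": [0.001,0.001,0.001],"translation": [0.03,-0.04,0.55],"claw": 0.0},{"twist": [0.001,0.001,0.001],"translation": [0.03,-0.04,0.55],"claw": 0.0},{"twist": [0.001,0.001,0.001],"translation": [0.03,-0.04,0.55],"claw": 0.0}]}}

```text
clock: 18.68
eef_pos: [0.5404, 0.179, 0.0986]
tool_rot: [0.067, 0.981, -0.013, 0.181]
force: [0.5, 0.4, -1.9]
opening: 0.137
finger_force: 30.0
```

```bash
cat > fm.py <<'E'
from st import *
F=[];T=[];E=[]
for i in range(8):
    read_camera("side"); s=telemetry.observe(); F.append(s['force']);T.append(s['ft_torque']);E.append(s['eef_pos'])
F=np.mean(F,0);r=R.from_quat(s['tool_rot']); e=np.mean(E,0)
print("clock",s['clock'],"F",F.round(2),"Fn",(F@n).round(2),"in stage",rs.inv().apply(F).round(2),"T stage",rs.inv().apply(np.mean(T,0)).round(3))
d=rs.inv().apply(e-face); print("stage-frame eef mm",(d*1000).round(2),"h",(d[2]*1000+1.9).round(2),"rot err",(r.inv()*rt).as_rotvec().round(4))
E
python3 fm.py
```

```text
clock 19.0833 F [-0.11 -0.25 -1.57] Fn -1.44 in stage [-0.63 -0.26 -1.44] T stage [ 0.041  0.31  -0.03 ]
stage-frame eef mm [-0.59 -0.3  -0.79] h 1.11 rot err [-0.0002 -0.0016  0.0008]
```

{"fn": "arm_command", "kwargs": {"deltas": [{"twist": [0,0,0],"translation": [-0.05,0,0.1],"claw": 0.0},{"twist": [0,0,0],"translation": [-0.05,0,0.2],"claw": 0.0},{"twist": [0,0,0],"translation": [-0.05,0,0.2],"claw": 0.0}]}}

```text
clock: 19.33
eef_pos: [0.5418, 0.1791, 0.0972]
tool_rot: [0.067, 0.981, -0.013, 0.182]
force: [-0.2, -0.4, 0.2]
opening: 0.136
finger_force: 30.0
```

```bash
python3 fm.py
```

```text
clock 19.7333 F [-0.31  0.    0.5 ] Fn 0.58 in stage [-0.1  -0.04  0.58] T stage [ 0.078  0.143 -0.03 ]
stage-frame eef mm [ 0.09 -0.23 -2.71] h -0.81 rot err [-0.     -0.0014  0.0007]
```

{"fn": "arm_command", "kwargs": {"deltas": [{"twist": [0,0,0],"translation": [0,0,0.1],"claw": 0.0},{"twist": [0,0,0],"translation": [0,0,0.18],"claw": 0.0},{"twist": [0,0,0],"translation": [0,0,0.18],"claw": 0.0},{"twist": [0,0,0],"translation": [0,0,0.18],"claw": 0.0}]}}

```text
clock: 20.07
eef_pos: [0.5424, 0.179, 0.0957]
tool_rot: [0.067, 0.981, -0.013, 0.182]
force: [-2.1, -0.7, 3.0]
opening: 0.133
finger_force: 30.0
```

```bash
python3 fm.py
```

```text
clock 20.4667 F [-1.37 -0.6   3.09] Fn 3.34 in stage [-0.08 -0.78  3.34] T stage [ 0.019  0.035 -0.012]
stage-frame eef mm [ 0.08 -0.24 -4.49] h -2.59 rot err [-0.0001 -0.0015  0.0008]
```

{"fn": "arm_command", "kwargs": {"deltas": [{"twist": [0,0,0],"translation": [0,0,0.01],"claw": 0.0},{"twist": [0,0,0],"translation": [0,0,0.01],"claw": 0.0},{"twist": [0,0,0],"translation": [0,0,0.01],"claw": 0.0},{"twist": [0,0,0],"translation": [0,0,0.01],"claw": 0.0}]}}

```text
clock: 20.8
eef_pos: [0.5424, 0.179, 0.0955]
tool_rot: [0.067, 0.981, -0.013, 0.182]
force: [-1.3, -0.5, 3.4]
opening: 0.129
finger_force: 30.0
```

```bash
python3 fm.py; python3 pink.py|tail -2; python3 prof.py
```

```text
clock 21.2 F [-0.89 -0.19  3.4 ] Fn 3.48 in stage [ 0.42 -0.31  3.48] T stage [ 0.082 -0.138 -0.036]
stage-frame eef mm [ 0.06 -0.24 -4.64] h -2.74 rot err [-0.0001 -0.0015  0.0007]
side [([304.7, 281.9], 21), ([283.8, 295.6], 49)] H1 [[[282.9, 295.8]], [[302.3, 281.8]]] H2 [[[277.2, 291.4]], [[296.6, 277.7]]]
top [] H1 [[[241.2, 264.3]], [[263.0, 268.2]]] H2 [[[242.3, 258.2]], [[264.1, 262.2]]]
top y 1 34:136 35:132 36:123 37:107 38:85 39:61 40:49 41:49 42:58 43:68 44:71 45:65 46:53 47:43 48:35 49:32 50:31 51:31 52:33 53:40 54:53 55:73 56:95 57:115 58:131 59:141
top y -1 34:112 35:91 36:67 37:44 38:32 39:34 40:47 41:64 42:73 43:71 44:64 45:53 46:42 47:37 48:34 49:33 50:33 51:32 52:32 53:34 54:40 55:50 56:67 57:84 58:96 59:106
top x 1 34:96 35:92 36:83 37:69 38:52 39:35 40:22 41:18 42:26 43:39 44:56 45:70 46:74 47:71 48:62 49:50 50:40 51:35 52:33 53:32 54:32 55:31 56:31 57:36 58:45 59:63
side y 1 34:58 35:41 36:28 37:24 38:31 39:45 40:64 41:83 42:99 43:107 44:107 45:98 46:84 47:70 48:60 49:56 50:54 51:54 52:55 53:55 54:54 55:52 56:50 57:48 58:50 59:58
side x -1 34:73 35:72 36:69 37:63 38:53 39:41 40:29 41:21 42:21 43:28 44:40 45:53 46:64 47:66 48:62 49:53 50:45 51:41 52:38 53:35 54:34 55:33 56:32 57:31 58:35 59:43
side y -1 34:102 35:102 36:101 37:100 38:96 39:91 40:82 41:71 42:59 43:49 44:44 45:44 46:46 47:48 48:50 49:54 50:60 51:68 52:82 53:101 54:121 55:139 56:152 57:161 58:167 59:170
side x 1 34:136 35:134 36:130 37:120 38:105 39:90 40:82 41:84 42:92 43:99 44:98 45:89 46:77 47:65 48:58 49:55 50:54 51:56 52:62 53:74 54:93 55:115 56:137 57:154 58:164 59:168
```

The carrier sits centred in the outline to about 0.3 mm across and 0.5 mm along the slope, with about 5 N on the plate.

```bash
python3 -c "
from plant import ticket; print(ticket.job_done())"
```

```text
the job is handed in; nothing more can be done
None
```

The job is handed in: the knob is clicked in at the green dot, and the blue-fin carrier is held square and flush on the tilted plate, pressed in about 2.8 mm by force reading (half travel is 3 mm).

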